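# Close the test jar and hold the vacuum

### The arm

A 6-joint arm with a two-finger parallel gripper is mounted at the origin on the work surface. World frame = base frame: x ahead of the robot, y to its left, z up, the work surface at z = 0. Lengths are in m, angles in rad, forces in N, time in s.
With the tool pointing down it reaches from about 0.4 to 0.925 m from the base axis. Payload 12.5 kg.
Tool frame: the origin (TCP) lies midway between the tips of the shut fingers; the grasp point (between the pads) lies behind it (tcp_to_grasp is the z of the grasp point in the tool frame, in m); z points along the fingers, y is the line along which they close (so a half turn about z gives the same grasp; the last joint's range is limited). The gripper opens to 95 mm and grips with 3 to 60 N. Pads are 20 mm wide; open, the fingers measure 119 mm over their backs; the gripper's body (75 mm by 180 mm) begins 59 mm behind the grasp point.
Start: joints at [-1.263, 0.491, 1.559, -0, 1.092, -0.106], TCP at [0.251, -0.572, 0.215] pointing down, gripper open.
Joint ranges: [-3.1, 3.1], [-0.84, 2.19], [0.05, 2.79], [-1.13, 4.28], [0.06, 2.93], [-2.69, 2.69]. Speed limits (rad/s): [2.22, 2.22, 2.79, 3.14, 3.14, 3.14].

### API

Orientations are given as a unit quaternion [w, x, y, z].
In Python, from bench import read_state, grab_frame, camera_params, sign_off, look_for, tcp_to_grasp gives the robot as it stands. The module is installed in compiled form; this text tells all that it offers.
- The arm moves only by the shell command python3 -m handwheel 'ROWS' [FORCE]. ROWS is JSON, a list of rows, each an object with "grip": the closure, from 0 (fully open) to 1 (shut); "slide": the shift along the tool's x, y, z in units of 25 mm (1.0 is 25 mm), a list of three; "spin": the turn about the tool's z in degrees. In form: [{"grip": grip, "slide": [x, y, z], "spin": spin}, ...]. A call has 1 to 8 rows; each row shifts and turns the commanded pose from where the row before left it, along the tool's axes as they then stand; what a row does not reach is not made up. A row lasts 1/10 s, in which the tool goes at most 50 mm and 8.59 degrees, less where a joint would pass 70% of its speed; a pose out of reach is approached as far as the arm can. A call is refused whole if a number of a shift passes 1 or a number of a turn 8.59, either way. A call with a gripper value outside its range is refused whole. The fingers move at their own pace and stop on an object; FORCE is the grip in N (left out, the last holds). Time passes only in rows, so rows that do not move let the fingers close. It gives the time, the measured TCP pose, the force, the opening and the grip force at its end, in the units of the state.
- read_state(): the state, without advancing time (a new reading comes with each control period).
- grab_frame(name): name is "side" or "top"; returns the picture (400x640x3 uint8, red, green, blue); there is no depth.
- camera_params(name): a dict with "fov_y" (degrees; the focal length in pixels is half the picture's height over the tangent of half this angle, whatever the lens; pixels are square), "cx", "cy" (the principal point, pixels), "rvec" (rotation vector, rad) and "tvec" (3), from world to camera coordinates, as OpenCV has them. Camera axes: x right, y down, z forward; pixel columns grow to the right and rows downward; lengths in m; the calibration is good to about 2 mm. A picture is of the moment at which its call begins. camera_params takes no time and is no camera call.
- sign_off(): hands the job in; it is judged then, once.
Trained networks look in the newest picture that a camera, given by its name, has taken for a name from the list of things; names that differ only in an ending like _2 or _b are one class to them, and where a whole thing is asked for, a point or a joint stands for the part that bears it (a point fixed in the world has none). Each returns a list of dicts, best first, with "confidence" (0 to 1); they miss things now and then, are a little off and sometimes report something else, mostly with a low value. They report only what shows in the picture. A call takes as long as a camera call.
- look_for(name, camera): "point" ([x, y, z] in m, in world coordinates, good to about 4 mm: the middle of the surface that is visible of it).
The state is a dict: "t": time; "joint_pos": joint angles; "qvel": joint speeds; "joint_torque": joint torques, N m; "tcp_pos": TCP position; "tool_rot": TCP orientation; "contact_force": force on the tool from outside, world axes, zero at the start; "moment": the same for the moment, N m; "finger_gap": finger opening in m; "grasp_force": force on a finger pad.
Only numpy, scipy, OpenCV 4.12 (cv2) and the standard library are available. Lean on these libraries where they do the work, as an engineer would, in place of code of your own. Each camera call takes 0.05 s, during which the arm holds its last target. There are 200 camera calls.

### The job

Leak-test the connector in the jar: turn the jar's orange cap clockwise (seen from above) until it stops tight, let go of it, then pull the pump's red spring-return handle straight out of its barrel until its white pointer lies over the green mark, and keep it there: finish with the gripper still holding the handle at the mark, because it springs back if released. The cap must stay tight; leave everything else on the bench where it is.

Things in the scene. Friction and masses are not known exactly. Their poses are not given: they have to be found in the camera images.
- tester: Fixed leak tester: grey base plate 290 x 250 x 12 mm (-170..120 along x, +-125 in y). Origin on the bench, z up; -x is the pull direction, roughly to the robot. Glass jar (80 mm diameter) at (0, +65) mm; pump barrel along x at y -60, x -22..98 mm, its top 82 mm high; a gauge on it at x 35 and a pipe at x 85 reach 96 mm.
- cap (a joint): Turn of the orange jar cap, rad: grows clockwise seen from above, 1.571 = tight at its stop; starts loose at 0.15 to 0.6. It neither rises nor sinks and stays where left (friction 0.12 N m). At value q its grip bar points q clockwise from the tester's x axis; tight, the bar lies along the tester's y axis, in line with two yellow ticks on the jar neck.
- cap_grip (a point): Grip point on the cap's turning axis, 130 mm above the bench, 12 mm below the top of the cap's grip bar: a ridge 52 mm long, 14 mm thick, 28 mm high (top at 142 mm) on a round cap 61 mm in diameter whose upper face is 114 mm above the bench. Site x along the bar, y across it, z up.
- handle: Red pump handle: upright paddle 14 mm thick along the pull, 60 mm wide across it, 71 to 115 mm above the bench, on a steel foot on a 12 mm rod. Origin on the rod axis below, 50 mm above the bench; axes as the tester's. Starts fully in, at tester x -75, y -60 mm, 46 mm clear of the barrel. Slides 70 mm along tester -x. Spring back: 4 N + 160 N/m (13 N at 55 mm).
- handle_grip (a point): Centre of the paddle at the height to pinch it from above, 96 mm above the bench (19 mm below the paddle's top), fingers closing along the pull direction; axes parallel to the tester's.
- pointer (a point): Middle of the white pointer (3 mm wide) that sticks out of the handle on its -y side, over the scale rail; 76.5 mm above the bench; axes parallel to the tester's. Moves with the handle.
- mark: Green mark, 5 mm wide along the pull, 20 mm across, 6 mm high, fixed on the aluminium scale rail beside the pump rod (rail top 64 mm above the bench, 47 mm to the -y side of the rod). Origin at its centre on the rail top; axes as the tester's. The pointer passes freely above it. Set anew each time, 30 to 55 mm of pull away.
- sample: Bystander: grey terminal block 40 x 34 x 36 mm standing on the tester's base plate, in front of the jar. Origin under its centre.
- spare_block: Bystander: white terminal block 40 x 34 x 36 mm on the bench to the left. Origin under its centre.
- steel_cup: Bystander: steel cup, 72 mm diameter, 85 mm high, to the right. Origin under its centre.
- bottle: Bystander: clear bottle with blue cap, 64 mm diameter, 190 mm high, to the right. Origin under its centre.
- screwdriver: Bystander: screwdriver lying on the bench to the left.
- spool: Bystander: blue empty spool, 64 mm diameter, 40 mm high, to the left. Origin under its centre.
- tape: Bystander: yellow disc-shaped roll, 68 mm diameter, 19 mm high, to the right near the robot. Origin under its centre.

How it is judged:
By the outcome, as a careful person would: the job done as asked, in the order asked, and still so for the second after the job is handed in, while the arm keeps its last pose, push and grip.
It also fails if it takes over 48 s, if anything falls off the work surface, if the arm or the gripper's body presses on something with over 40 N, if the wrist force passes 120 N, or if a joint passes its speed limit or range.

## Working session

There is one attempt and no reset: what is moved stays moved. The work goes in short steps, Python scripts to look and compute and a shell command to move; the robot and the scene stay as the last step left them, time stands still between calls to the robot, and variables do not carry over. Pictures are saved under pics/ and viewed, at most 10 in all, crops included, and the job is handed in when it is done.

```bash
mkdir -p pics
python3 - <<'E'
from bench import *
import cv2
s=read_state();print(s['t'],s['tcp_pos'],s['tool_rot'],s['finger_gap'],tcp_to_grasp)
for c in ['top','side']:
    f=grab_frame(c);cv2.imwrite(f'pics/{c}0.png',f[:,:,::-1]);print(c,camera_params(c))
    for n in ['tester','cap','cap_grip','handle','handle_grip','pointer','mark','sample']:
        print(n,[(r['confidence'],[round(float(v),4) for v in r['point']]) for r in look_for(n,c)[:2]])
E
```

```text
0.0 [ 0.25121519 -0.57201319  0.21404881] [-5.67500223e-04  9.78683055e-01  2.05375639e-01 -4.73727969e-05] 0.0954330023257613 -0.0188
top {'fov_y': 57.24035329695308, 'cx': 319.6834844669392, 'cy': 197.20187440142828, 'rvec': array([ 2.20897867, -2.16229271,  0.07144757]), 'tvec': array([0.01264448, 0.48605089, 1.22509285])}
tester [(0.74, [0.5853, -0.0023, 0.0159]), (0.48, [0.3013, -0.3864, 0.0168])]
cap [(0.72, [0.3913, 0.5029, 0.0215]), (0.65, [0.6051, 0.0613, 0.1159])]
cap_grip [(0.62, [0.6011, 0.0651, 0.1122])]
handle [(0.74, [0.6, 0.0657, 0.1116]), (0.56, [0.5426, -0.0668, 0.1122])]
handle_grip [(0.65, [0.549, -0.0706, 0.115])]
pointer [(0.45, [0.5497, -0.0655, 0.1128]), (0.4, [0.5853, -0.0026, 0.0147])]
mark []
sample []
side {'fov_y': 53.85296390585381, 'cx': 325.4860807975318, 'cy': 200.68234408267494, 'rvec': array([ 0.30427316, -2.60126018,  1.46072419]), 'tvec': array([0.45771768, 0.15510783, 1.19957345])}
tester [(0.78, [0.5763, 0.0442, 0.0103])]
cap [(0.83, [0.6014, 0.0763, 0.118])]
cap_grip [(0.69, [0.6004, 0.0745, 0.1183])]
handle [(0.54, [0.5443, -0.0591, 0.0849])]
handle_grip [(0.64, [0.5472, -0.0566, 0.0864]), (0.27, [0.6028, 0.0778, 0.1182])]
pointer [(0.62, [0.5439, -0.0592, 0.0826])]
mark [(0.71, [0.5429, -0.0604, 0.0828])]
sample [(0.69, [0.4695, 0.0714, 0.0347])]
```

Run:
```python
import cv2
a=cv2.imread('pics/top0.png');b=cv2.imread('pics/side0.png')
cv2.imwrite('pics/top0c.png',cv2.resize(a[100:300,200:460],None,fx=3,fy=3,interpolation=2))
```

```text
(no output)
```

View pics/top0c.png

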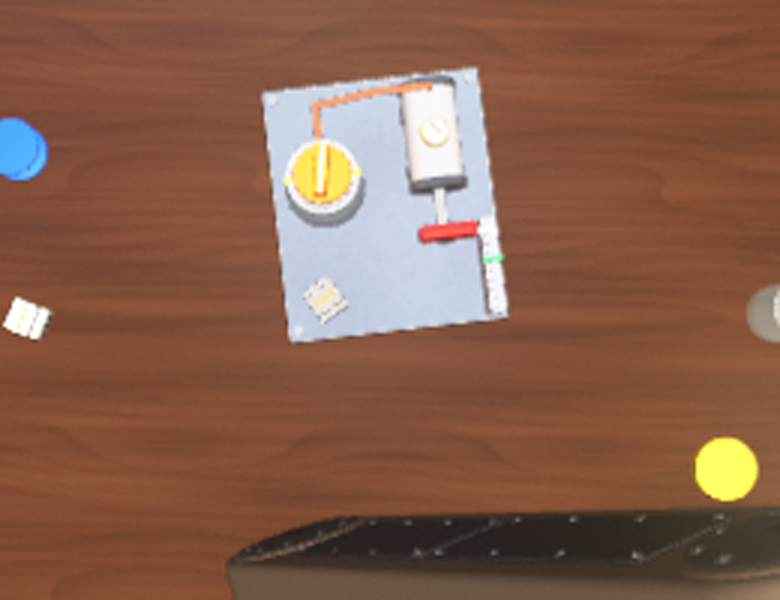

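View pics/side0.png

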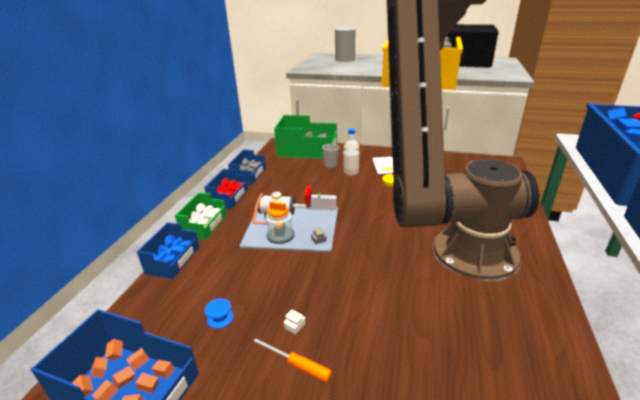

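The top crop shows the plate corners at crop pixels (263,93), (478,68), (508,318) and (290,342). The bar runs (322,142)–(319,193), the red paddle is around (450,231) and the green mark around (493,258). The side view shows the tester clear of clutter. Next I fit the tester pose.

```bash
cat > h.py <<'E'
import numpy as np, cv2
from bench import *
def cam(c):
    p=camera_params(c);f=200/np.tan(np.radians(p['fov_y']/2))
    return np.array([[f,0,p['cx']],[0,f,p['cy']],[0,0,1]]),cv2.Rodrigues(p['rvec'])[0],p['tvec'],p['rvec']
def proj(P,c):
    K,R,t,rv=cam(c);return cv2.projectPoints(np.float64(P).reshape(-1,1,3),rv,t,K,None)[0].reshape(-1,2)
def back(px,z,c):
    K,R,t,_=cam(c);d=R.T@np.linalg.inv(K)@np.array([px[0],px[1],1.]);o=-R.T@t
    return o+d*(z-o[2])/d[2]
def tw(p,P):
    P=np.atleast_2d(np.float64(P));c,s=np.cos(p[2]),np.sin(p[2])
    return np.c_[p[0]+c*P[:,0]-s*P[:,1],p[1]+s*P[:,0]+c*P[:,1],P[:,2]]
def yaw(s):
    from scipy.spatial.transform import Rotation as R
    q=s['tool_rot'];return R.from_quat([q[1],q[2],q[3],q[0]]).as_matrix()
E
python3 - <<'E'
from h import *
from scipy.optimize import least_squares
a=cv2.imread('pics/top0.png');g=cv2.cvtColor(a,6)
cr=np.float32([(263,93),(478,68),(508,318),(290,342)])/3+np.float32([200-.33,100-.33])
cr=cv2.cornerSubPix(g,cr.reshape(-1,1,2),(3,3),(-1,-1),(3,50,.01)).reshape(-1,2)
P=np.array([[.12,.125,.012],[.12,-.125,.012],[-.17,-.125,.012],[-.17,.125,.012]])
r=least_squares(lambda p:(proj(tw(p,P),'top')-cr).ravel(),[.6,0,.1]);p=r.x
print(cr.round(1).tolist(),p,r.fun.round(2));np.save('p.npy',p)
hsv=cv2.cvtColor(a,40)
roi=np.zeros(g.shape,bool);roi[110:220,280:375]=1
def blob(lo,hi):
    m=(cv2.inRange(hsv,lo,hi)>0)&roi;ys,xs=np.where(m);return xs,ys
def loc(w):
    d=w[:2]-p[:2];c,s=np.cos(p[2]),np.sin(p[2]);return np.round([c*d[0]+s*d[1],-s*d[0]+c*d[1]],4)
for n,lo,hi,z in [('green',(45,90,60),(85,255,255),.07),('red',(0,150,80),(6,255,255),.115),('orange',(15,110,120),(28,255,255),.114)]:
    xs,ys=blob(lo,hi);w=back((xs.mean(),ys.mean()),z,'top');print(n,len(xs),xs.mean(),ys.mean(),w,loc(w))
for n in ([0,.065,.142],[-.075,-.06,.115]): print(tw(p,n),proj(tw(p,n),'top'))
b0,b1=[back((x/3+199.67,y/3+99.67),.142,'top') for x,y in((322,142),(319,193))];d=b0-b1
print('bar',b0,b1,'len',np.linalg.norm(d),'q deg',np.degrees(p[2]-np.arctan2(d[1],d[0])),np.degrees(p[2]))
# expected plate in side
print(proj(tw(p,P),'side').round(1).tolist(), yaw(read_state()).round(3).tolist())
for n in ['bottle','steel_cup']:
    for c in ['top','side']:
        print(n,[(r['confidence'],np.round(r['point'],3).tolist()) for r in look_for(n,c)[:1]])
E
```

```text
[[287.0, 130.60000610351562], [358.3999938964844, 122.19999694824219], [368.5, 204.89999389648438], [296.5, 213.3000030517578]] [0.61343805 0.00173223 0.13762907] [-0.4  -0.53  0.23 -0.43  0.67  0.38 -0.5   0.54]
green 6 364.3333333333333 185.83333333333334 [ 0.52212217 -0.1213149   0.07      ] [-0.1073 -0.1094]
red 83 349.0120481927711 176.57831325301206 [ 0.54561996 -0.06767036  0.115     ] [-0.0767 -0.0594]
orange 259 307.41698841698843 157.9227799227799 [0.60197909 0.06392204 0.114     ] [-0.0028  0.0632]
[[0.60452037 0.06611759 0.142     ]] [[306.40102291 155.49365057]]
[[ 0.54737894 -0.06799004  0.115     ]] [[349.1231776  176.02204693]]
bar [0.63090695 0.06489605 0.142     ] [0.57817061 0.06670711 0.142     ] len 0.05276743019881526 q deg 9.852433229668252 7.885564853202853
[[239.2, 245.7], [259.3, 203.9], [338.0, 206.8], [331.3, 250.2]] [[0.916, 0.402, 0.0], [0.402, -0.916, -0.0], [0.0, 0.0, -1.0]]
bottle [(0.77, [0.47, -0.438, 0.123])]
bottle [(0.62, [0.465, -0.426, 0.095])]
steel_cup [(0.81, [0.574, -0.51, 0.054])]
steel_cup [(0.71, [0.566, -0.476, 0.057])]
```

```bash
python3 -m handwheel '[{"grip":0,"slide":[0.6,-0.4,-0.7],"spin":0},{"grip":0,"slide":[0.97,-0.74,-0.7],"spin":0},{"grip":0,"slide":[0.97,-0.74,-0.6],"spin":0},{"grip":0,"slide":[0.97,-0.74,0],"spin":0},{"grip":0,"slide":[0.97,-0.74,0],"spin":0},{"grip":0,"slide":[0.97,-0.74,0],"spin":0},{"grip":0,"slide":[0.97,-0.74,0],"spin":0},{"grip":0,"slide":[0.97,-0.74,0],"spin":0}]' 30
python3 -m handwheel '[{"grip":0,"slide":[0.97,-0.74,0],"spin":0},{"grip":0,"slide":[0.97,-0.74,0],"spin":0},{"grip":0,"slide":[0.97,-0.74,0],"spin":0},{"grip":0,"slide":[0.97,-0.74,0],"spin":0},{"grip":0,"slide":[0.97,-0.74,0],"spin":0},{"grip":0,"slide":[0.97,-0.74,0],"spin":0},{"grip":0,"slide":[0.97,-0.74,0],"spin":0},{"grip":0,"slide":[0.97,-0.74,0],"spin":0}]'
python3 -m handwheel '[{"grip":0,"slide":[0.97,-0.74,0],"spin":0},{"grip":0,"slide":[0.97,-0.74,0],"spin":0},{"grip":0,"slide":[0.97,-0.74,0],"spin":0},{"grip":0,"slide":[0.97,-0.74,0],"spin":0},{"grip":0,"slide":[0.97,-0.74,0],"spin":0},{"grip":0,"slide":[0.97,-0.74,0],"spin":0},{"grip":0,"slide":[0.97,-0.74,0],"spin":0},{"grip":0,"slide":[0.97,-0.74,0],"spin":0}]'
python3 -m handwheel '[{"grip":0,"slide":[0,0,0],"spin":-8.5},{"grip":0,"slide":[0,0,0],"spin":-8.5},{"grip":0,"slide":[0,0,0],"spin":-8.5},{"grip":0,"slide":[0,0,0],"spin":-8.5},{"grip":0,"slide":[0,0,0],"spin":-8.5},{"grip":0,"slide":[0,0,0],"spin":-8.5},{"grip":0,"slide":[0,0,0],"spin":-8.5},{"grip":0,"slide":[0,0,0],"spin":-8.5}]'
python3 -m handwheel '[{"grip":0,"slide":[0,0,0],"spin":-8.5},{"grip":0,"slide":[0,0,0],"spin":-8.5},{"grip":0,"slide":[0,0,0],"spin":-8.5},{"grip":0,"slide":[0,0,0],"spin":-8.5},{"grip":0,"slide":[0,0,0],"spin":-8.5},{"grip":0,"slide":[0,0,0],"spin":-8.5},{"grip":0,"slide":[0,0,0],"spin":-8.5},{"grip":0,"slide":[0,0,0],"spin":-8.5}]'
cat > w.py <<'E'
from h import *
p=np.load('p.npy');s=read_state();R=yaw(s)
y=np.degrees(np.arctan2(R[1,1],R[0,1]))
print('t',round(s['t'],2),'tcp',s['tcp_pos'].round(4),'toolY',y.round(2),'rel tester',(y-np.degrees(p[2])).round(2),'j',np.round(s['joint_pos'],2),'gap',round(s['finger_gap'],4),'gf',s['grasp_force'],'F',np.round(s['contact_force'],1),'M',np.round(s['moment'],2))
for n,P in(('cap',[0,.065,.119]),('handle',[-.075,-.06,.0772])):
    print(n,'tool units',((R.T@(tw(p,P)[0]-s['tcp_pos']))/.025).round(3))
E
python3 w.py
```

```text
t: 1.9
tcp_pos: [0.3648, -0.3691, 0.2648]
tool_rot: [0.0, 0.979, 0.205, 0.0]
contact_force: [-0.2, -0.2, 0.7]
finger_gap: 0.0952
grasp_force: 0.0
t: 2.7
tcp_pos: [0.483, -0.1556, 0.2648]
tool_rot: [0.0, 0.979, 0.205, 0.0]
contact_force: [0.3, -0.8, 0.2]
finger_gap: 0.0952
grasp_force: 0.0
t: 3.5
tcp_pos: [0.6011, 0.058, 0.2647]
tool_rot: [0.0, 0.979, 0.205, 0.0]
contact_force: [0.1, -0.1, 0.1]
finger_gap: 0.095
grasp_force: 0.0
t: 4.3
tcp_pos: [0.6006, 0.0568, 0.2646]
tool_rot: [0.0, 0.694, 0.72, -0.0]
contact_force: [-0.0, -0.3, -0.5]
finger_gap: 0.0953
grasp_force: 0.0
t: 5.1
tcp_pos: [0.6006, 0.0568, 0.2646]
tool_rot: [0.0, 0.173, 0.985, -0.0]
contact_force: [0.3, -0.8, 0.3]
finger_gap: 0.0948
grasp_force: 0.0
t 5.1 tcp [0.6006 0.0568 0.2646] toolY 70.06 rel tester 62.17 j [-0.02  0.41  1.55 -0.    1.18 -1.24] gap 0.0948 gf 0.0 F [ 0.3 -0.8  0.3] M [ 0.02 -0.12 -0.02]
cap tool units [-0.019  0.405  5.825]
handle tool units [ 0.3   -5.417  7.497]
```

```bash
python3 -m handwheel '[{"grip":0,"slide":[0,0,0],"spin":-8.5},{"grip":0,"slide":[0,0,0],"spin":-8.5},{"grip":0.3,"slide":[-0.14,0.38,0],"spin":-1},{"grip":0.3,"slide":[0,0,1],"spin":0},{"grip":0.3,"slide":[0,0,1],"spin":0},{"grip":0.3,"slide":[0,0,1],"spin":0},{"grip":0.3,"slide":[0,0,0.8],"spin":0},{"grip":0.3,"slide":[0,0,0],"spin":0}]'
python3 w.py
python3 - <<'E'
from h import *
a=grab_frame('side')[:,:,::-1];b=grab_frame('top')[:,:,::-1]
x=cv2.resize(a[150:270,200:350],None,fx=4,fy=4,interpolation=2)
cv2.imwrite('pics/s1.png',x)
E
```

```text
t: 5.9
tcp_pos: [0.6038, 0.0666, 0.1672]
tool_rot: [-0.002, 0.022, 1.0, -0.0]
contact_force: [0.5, -0.2, 0.6]
finger_gap: 0.0668
grasp_force: 0.0
t 5.9 tcp [0.6038 0.0666 0.1672] toolY 87.52 rel tester 79.64 j [ 0.    0.52  1.65  0.    0.97 -1.53] gap 0.0668 gf 0.0 F [ 0.5 -0.2  0.6] M [ 0.14 -0.12 -0.01]
cap tool units [-0.038 -0.019  1.927]
handle tool units [ 2.006 -5.476  3.609]
```

View pics/s1.png

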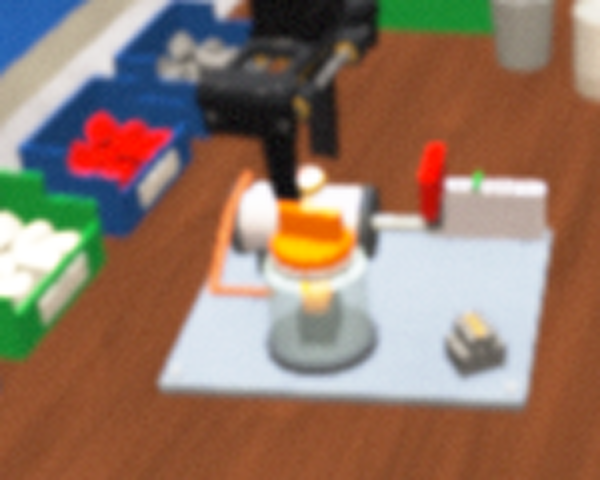

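The near fingertip is at crop (282,190), the far one at (325,150) and the bar at (310,215). I'll check these against the projections.

Run:
```python
from h import *
p=np.load('p.npy')
f=lambda P:((proj(P,'side')-[200,150])*4+1.5).round(0).tolist()
print('plate',f(tw(p,[[.12,.125,.012],[-.17,.125,.012],[-.17,-.125,.012]])))
print('bar top ends',f(tw(p,[[.026,.0605,.142],[-.026,.0695,.142]])))
print('paddle top',f(tw(p,[[-.075,-.03,.115],[-.075,-.09,.115]])), 'mark green',f(tw(p,[-.107,-.107,.07])))
print('finger tips',f([[.604,.1,.167],[.604,.033,.167]]))
```

```text
plate [[158.0, 384.0], [527.0, 402.0], [553.0, 229.0]]
bar top ends [[278.0, 204.0], [342.0, 213.0]]
paddle top [[427.0, 180.0], [438.0, 144.0]] mark green [[479.0, 181.0]]
finger tips [[292.0, 203.0], [323.0, 159.0]]
```

```bash
python3 -m handwheel '[{"grip":0.3,"slide":[-0.04,-0.02,0.8],"spin":0},{"grip":0.3,"slide":[0,0,0.6],"spin":0},{"grip":0.3,"slide":[0,0,0.48],"spin":0},{"grip":0.3,"slide":[0,0,0],"spin":0},{"grip":1,"slide":[0,0,0],"spin":0},{"grip":1,"slide":[0,0,0],"spin":0},{"grip":1,"slide":[0,0,0],"spin":0},{"grip":1,"slide":[0,0,0],"spin":0}]' 30
python3 w.py; python3 -m handwheel '[{"grip":1,"slide":[0,0,0],"spin":0},{"grip":1,"slide":[0,0,0],"spin":0}]'; python3 w.py
```

```text
t: 6.8
tcp_pos: [0.6058, 0.0655, 0.1231]
tool_rot: [0.0, 0.02, 1.0, -0.0]
contact_force: [-0.4, 0.0, -0.7]
finger_gap: 0.04
grasp_force: 0.0
t 6.8 tcp [0.6058 0.0655 0.1231] toolY 87.71 rel tester 79.82 j [-0.    0.57  1.69 -0.    0.88 -1.53] gap 0.04 gf 0.0 F [-0.4  0.  -0.7] M [ 0.12 -0.11 -0.03]
cap tool units [0.054 0.021 0.166]
handle tool units [ 2.124 -5.43   1.837]
t: 7.0
tcp_pos: [0.6057, 0.0655, 0.1227]
tool_rot: [0.0, 0.02, 1.0, -0.0]
contact_force: [-0.1, 0.0, -0.6]
finger_gap: 0.0238
grasp_force: 0.0
t 7.0 tcp [0.6057 0.0655 0.1227] toolY 87.7 rel tester 79.82 j [-0.    0.57  1.69 -0.    0.88 -1.53] gap 0.0238 gf 0.0 F [-0.1  0.  -0.6] M [ 0.1  -0.16 -0.  ]
cap tool units [0.048 0.023 0.149]
handle tool units [ 2.117 -5.429  1.821]
```

```bash
python3 -m handwheel '[{"grip":1,"slide":[0.05,0.02,0.1],"spin":0},{"grip":1,"slide":[0,0,0],"spin":0},{"grip":1,"slide":[0,0,0],"spin":0},{"grip":1,"slide":[0,0,0],"spin":0}]'; python3 w.py
```

```text
t: 7.4
tcp_pos: [0.6043, 0.066, 0.1199]
tool_rot: [-0.0, 0.02, 1.0, -0.0]
contact_force: [-0.0, -1.2, -2.7]
finger_gap: 0.0136
grasp_force: 30.0
t 7.4 tcp [0.6043 0.066  0.1199] toolY 87.7 rel tester 79.82 j [ 0.    0.57  1.7  -0.    0.87 -1.53] gap 0.0136 gf 29.989119172096252 F [-0.  -1.2 -2.7] M [-0.16 -0.24 -0.11]
cap tool units [-0.01   0.006  0.034]
handle tool units [ 2.058 -5.445  1.708]
```

```bash
python3 -m handwheel '[{"grip":1,"slide":[0,0,0],"spin":4},{"grip":1,"slide":[0,0,0],"spin":8},{"grip":1,"slide":[0,0,0],"spin":8},{"grip":1,"slide":[0,0,0],"spin":8},{"grip":1,"slide":[0,0,0],"spin":8},{"grip":1,"slide":[0,0,0],"spin":8},{"grip":1,"slide":[0,0,0],"spin":8},{"grip":1,"slide":[0,0,0],"spin":8}]'; python3 w.py
python3 -m handwheel '[{"grip":1,"slide":[0,0,0],"spin":6},{"grip":1,"slide":[0,0,0],"spin":6},{"grip":1,"slide":[0,0,0],"spin":3},{"grip":1,"slide":[0,0,0],"spin":0},{"grip":1,"slide":[0,0,0],"spin":0}]'; python3 w.py
```

```text
t: 8.2
tcp_pos: [0.6044, 0.0662, 0.1199]
tool_rot: [-0.0, 0.519, 0.854, -0.0]
contact_force: [2.1, 0.7, -2.3]
finger_gap: 0.0138
grasp_force: 30.0
t 8.2 tcp [0.6044 0.0662 0.1199] toolY 27.4 rel tester 19.52 j [ 0.    0.57  1.7   0.    0.87 -0.48] gap 0.0138 gf 30.004016160964966 F [ 2.1  0.7 -2.3] M [ 0.09 -0.37  0.16]
cap tool units [-0.005  0.     0.034]
handle tool units [-3.716 -4.498  1.706]
t: 8.7
tcp_pos: [0.6045, 0.0662, 0.1199]
tool_rot: [-0.0, 0.624, 0.781, 0.0]
contact_force: [2.5, 0.9, -4.9]
finger_gap: 0.0139
grasp_force: 30.0
t 8.7 tcp [0.6045 0.0662 0.1199] toolY 12.79 rel tester 4.91 j [ 0.    0.57  1.7   0.    0.87 -0.22] gap 0.0139 gf 29.988682866096497 F [ 2.5  0.9 -4.9] M [ 0.25 -0.62 -0.14]
cap tool units [-0.004 -0.     0.034]
handle tool units [-4.73  -3.417  1.705]
```

```bash
for i in 1 2 ; do :; done
python3 -m handwheel '[{"grip":1,"slide":[0,0,0],"spin":2.5},{"grip":1,"slide":[0,0,0],"spin":0}]' >/dev/null; python3 w.py|head -1
python3 -m handwheel '[{"grip":1,"slide":[0,0,0],"spin":2.5},{"grip":1,"slide":[0,0,0],"spin":0}]'>/dev/null; python3 w.py|head -1
python3 -m handwheel '[{"grip":1,"slide":[0,0,0],"spin":1.5},{"grip":1,"slide":[0,0,0],"spin":0}]'>/dev/null; python3 w.py|head -1
```

```text
t 8.9 tcp [0.6045 0.0662 0.1199] toolY 10.24 rel tester 2.36 j [ 0.    0.57  1.7   0.    0.87 -0.18] gap 0.0141 gf 29.989018142223358 F [ 3.   2.2 -7. ] M [ 0.28 -0.72 -0.09]
t 9.1 tcp [0.6045 0.0662 0.1199] toolY 7.78 rel tester -0.1 j [ 0.    0.57  1.7   0.    0.87 -0.14] gap 0.0137 gf 29.995774626731873 F [ 4.4  2.  -7.1] M [ 0.37 -0.8   0.06]
t 9.3 tcp [0.6045 0.0662 0.1199] toolY 6.26 rel tester -1.62 j [ 0.    0.57  1.7  -0.    0.87 -0.11] gap 0.0139 gf 30.353976488113403 F [ 4.2  2.1 -8.5] M [ 0.44 -0.92  0.69]
```

```bash
python3 -m handwheel '[{"grip":1,"slide":[0,0,0],"spin":1.5},{"grip":1,"slide":[0,0,0],"spin":0},{"grip":1,"slide":[0,0,0],"spin":0}]'>/dev/null; python3 w.py|head -1
python3 -m handwheel '[{"grip":0.6,"slide":[0,0,0],"spin":0},{"grip":0.6,"slide":[0,0,0],"spin":0},{"grip":0.6,"slide":[0,0,0],"spin":0},{"grip":0.6,"slide":[0,0,0],"spin":0}]'>/dev/null; python3 w.py
```

```text
t 9.6 tcp [0.6045 0.0663 0.1199] toolY 4.76 rel tester -3.13 j [ 0.    0.57  1.7  -0.    0.87 -0.08] gap 0.0141 gf 30.94046026468277 F [ 4.5  2.7 -9.4] M [ 0.65 -0.89  0.82]
t 10.0 tcp [0.6044 0.0659 0.1204] toolY 4.69 rel tester -3.2 j [ 0.    0.57  1.7  -0.    0.87 -0.08] gap 0.0366 gf 0.0 F [ 0.  -1.3 -0.2] M [-0.02 -0.12 -0.06]
cap tool units [0.009 0.006 0.057]
handle tool units [-5.151 -2.71   1.73 ]
```

```bash
python3 -m handwheel '[{"grip":0.5,"slide":[0,0,-0.5],"spin":0},{"grip":0.5,"slide":[0,0,-0.8],"spin":0},{"grip":0.5,"slide":[0,0,-0.9],"spin":-3},{"grip":0.5,"slide":[1,-0.6,0],"spin":0},{"grip":0.5,"slide":[1,-0.6,0],"spin":0},{"grip":0.5,"slide":[1,-0.6,0],"spin":0},{"grip":0.5,"slide":[1,-0.6,0],"spin":0},{"grip":0.5,"slide":[1,-0.6,0],"spin":0}]'>/dev/null
python3 -m handwheel '[{"grip":0.5,"slide":[0,0,0],"spin":0}]'>/dev/null
python3 w.py
python3 - <<'E'
from h import *
a=grab_frame('side')[:,:,::-1];b=grab_frame('top')[:,:,::-1]
cv2.imwrite('pics/b2full.png',b)
x=cv2.resize(a[150:260,240:350],None,fx=3.6,fy=3.6,interpolation=2);y=cv2.resize(b[120:230,280:390],None,fx=3.6,fy=3.6,interpolation=2)
cv2.imwrite('pics/s2.png',np.hstack([x,y]))
E
```

```text
t 10.9 tcp [0.5116 0.1818 0.1762] toolY 7.85 rel tester -0.04 j [0.22 0.42 1.81 0.   0.92 0.08] gap 0.0474 gf 0.0 F [ 0.2 -0.6 -0. ] M [-0.06 -0.15 -0.06]
cap tool units [-5.092  3.049  2.289]
handle tool units [-10.094   0.053   3.96 ]
```

View pics/s2.png

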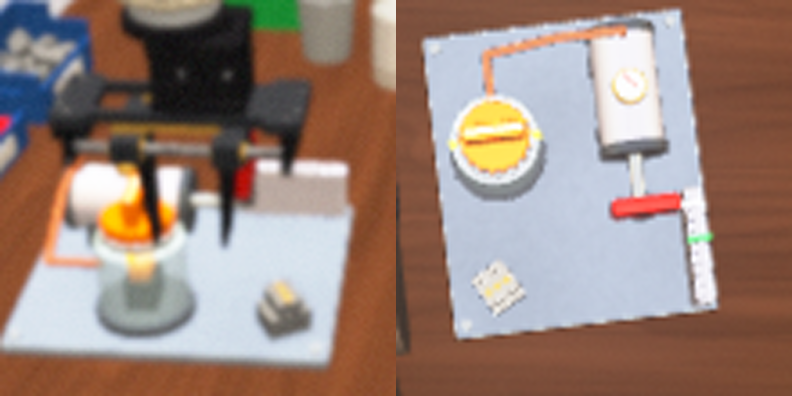

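The top view shows the bar along (463,137)–(524,127), in line with the yellow ticks at (454,146) and (537,135), so the cap is tight. I moved the wrong way along tool x, with no contact. This gives a clear view for measuring the mark.

Run:
```python
from h import *
p=np.load('p.npy')
b=cv2.imread('pics/b2full.png')
def loc(w):
    d=w[:2]-p[:2];c,s=np.cos(p[2]),np.sin(p[2]);return np.round([c*d[0]+s*d[1],-s*d[0]+c*d[1]],4)
fr=np.mean([grab_frame('top').astype(float) for _ in range(8)],0)
R,G,B=[fr[:,:,i] for i in range(3)]
ys,xs=np.mgrid[0:400,0:640]
roi=(xs>345)&(xs<375)&(ys>165)&(ys<210)
for n,w,z in(('green',G-np.maximum(R,B),.07),('red',R-np.maximum(G,B)-60,.115)):
    w=np.where(roi if n=='green' else (xs>335)&(xs<362)&(ys>165)&(ys<185),np.clip(w-12,0,None),0);u=(w*xs).sum()/w.sum();v=(w*ys).sum()/w.sum()
    print(n,u,v,w.max(),(w>0).sum(),loc(back((u,v),z,'top')))
x=cv2.resize(fr[165:215,330:380].astype(np.uint8)[:,:,::-1],None,fx=11,fy=11,interpolation=0)
cv2.imwrite('pics/z3.png',x)
f=lambda P:((proj(tw(p,P),'top')-[330,165]+.5)*11).round().tolist()
print(f([[-.075,-.09,.115],[-.075,-.03,.115],[-.075,-.107,.0765],[-.11,-.107,.07],[-.12,-.107,.07]]))
```

```text
green 364.0034277467076 185.786938480967 84.5 18 [-0.1071 -0.1083]
red 349.049125782881 176.3730917275574 109.25 90 [-0.0761 -0.0596]
[[321.0, 115.0], [111.0, 139.0], [364.0, 125.0], [376.0, 245.0], [381.0, 278.0]]
```

View pics/z3.png

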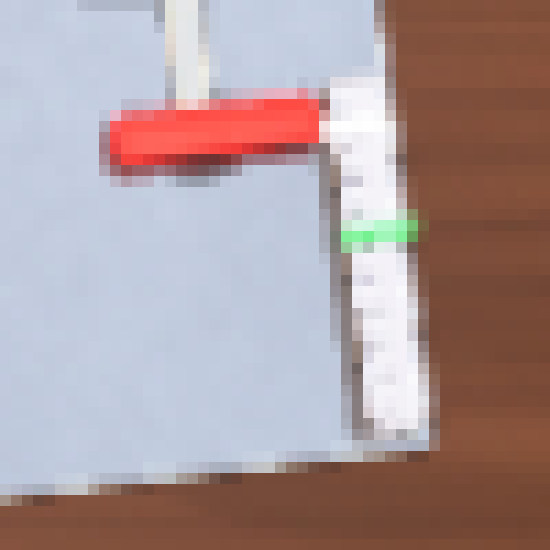

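```bash
python3 -m handwheel '[{"grip":0.5,"slide":[-1,0,0],"spin":0},{"grip":0.5,"slide":[-1,0,0],"spin":0},{"grip":0.5,"slide":[-1,0,0],"spin":0},{"grip":0.5,"slide":[-1,0,0],"spin":0},{"grip":0.5,"slide":[-1,0,0],"spin":0},{"grip":0.5,"slide":[-1,0,0],"spin":0},{"grip":0.5,"slide":[-1,0,0],"spin":0},{"grip":0.5,"slide":[-1,0,0],"spin":0}]'>/dev/null
python3 -m handwheel '[{"grip":0.5,"slide":[-1,0,0],"spin":0},{"grip":0.5,"slide":[-1,0.05,0],"spin":0},{"grip":0.5,"slide":[0,0,0.8],"spin":0},{"grip":0.5,"slide":[0,0,0.8],"spin":0},{"grip":0.5,"slide":[0,0,0],"spin":0}]'>/dev/null
python3 w.py
python3 - <<'E'
from h import *
p=np.load('p.npy')
a=grab_frame('side')[:,:,::-1]
x=cv2.resize(a[150:240,260:360],None,fx=6,fy=6,interpolation=2)
cv2.imwrite('pics/s4.png',x)
s=read_state()
print(((proj(tw(p,[[-.075,-.03,.115],[-.075,-.09,.115]]),'side')-[260,150])*6).round(),((proj(s['tcp_pos'],'side')-[260,150])*6).round())
E
```

```text
t 12.7 tcp [ 0.547  -0.0679  0.1331] toolY 7.66 rel tester -0.22 j [-0.24  0.49  1.83 -0.    0.83 -0.38] gap 0.0475 gf 0.0 F [-0.1  0.8  0.7] M [ 0.01 -0.09 -0.01]
cap tool units [5.006 2.995 0.56 ]
handle tool units [-0.008  0.021  2.236]
[[279. 267.]
 [295. 214.]] [[285. 210.]]
```

View pics/s4.png

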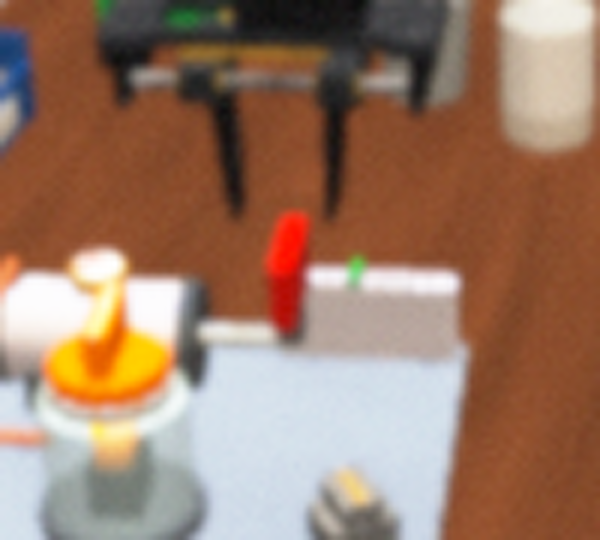

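The fingertips at (237,210) and (332,212) straddle the red paddle top at (293,216). Descending and gripping.

```bash
python3 -m handwheel '[{"grip":0.5,"slide":[0,0,0.8],"spin":0},{"grip":0.5,"slide":[0,0,0.8],"spin":0},{"grip":0.5,"slide":[0,0.02,0.6],"spin":0},{"grip":0.5,"slide":[0,0,0],"spin":0},{"grip":1,"slide":[0,0,0],"spin":0},{"grip":1,"slide":[0,0,0],"spin":0},{"grip":1,"slide":[0,0,0],"spin":0},{"grip":1,"slide":[0,0,0],"spin":0}]' 50 >/dev/null; python3 w.py
python3 -m handwheel '[{"grip":1,"slide":[0,0,0],"spin":0},{"grip":1,"slide":[0,0,0],"spin":0},{"grip":1,"slide":[0,0,0],"spin":0}]'>/dev/null;python3 w.py
```

```text
t 13.55 tcp [ 0.5489 -0.0677  0.0808] toolY 7.71 rel tester -0.18 j [-0.24  0.56  1.87 -0.    0.71 -0.38] gap 0.0208 gf 0.0 F [ 0.  -0.  -0.2] M [-0.03 -0.17  0.02]
cap tool units [ 5.004  2.926 -1.528]
handle tool units [-0.004 -0.061  0.144]
t 13.85 tcp [ 0.5475 -0.0677  0.0805] toolY 7.74 rel tester -0.14 j [-0.24  0.56  1.87 -0.    0.71 -0.38] gap 0.0138 gf 50.00443518161774 F [-8.2 -3.1  6.9] M [-0.29  0.92  0.16]
cap tool units [ 4.998  2.979 -1.546]
handle tool units [-0.009 -0.005  0.131]
```

```bash
python3 -m handwheel '[{"grip":1,"slide":[0,-0.2,0],"spin":0},{"grip":1,"slide":[0,-0.3,0],"spin":0},{"grip":1,"slide":[0,-0.3,0],"spin":0},{"grip":1,"slide":[0,-0.3,0],"spin":0},{"grip":1,"slide":[0,-0.2,0],"spin":0},{"grip":1,"slide":[0,0,0],"spin":0},{"grip":1,"slide":[0,0,0],"spin":0}]' >/dev/null; python3 w.py
python3 - <<'E'
from h import *
p=np.load('p.npy')
fa=np.mean([grab_frame('side').astype(float) for _ in range(6)],0).astype(np.uint8)[:,:,::-1]
fb=np.mean([grab_frame('top').astype(float) for _ in range(6)],0).astype(np.uint8)[:,:,::-1]
x=cv2.resize(fa[180:220,295:345],None,fx=8,fy=8,interpolation=2);y=cv2.resize(fb[165:205,330:380],None,fx=8,fy=8,interpolation=2)
cv2.imwrite('pics/s5.png',np.hstack([x,y]))
for c,o in(('side',[295,180]),('top',[330,165])):
  print(c,((proj(tw(p,[[-.107,-.107,.07],[-.107,-.097,.0765],[-.107,-.117,.0765]]),c)-o+.5)*8).round().tolist())
E
```

```text
t 14.55 tcp [ 0.5176 -0.072   0.0805] toolY 7.71 rel tester -0.18 j [-0.26  0.53  1.94  0.    0.66 -0.4 ] gap 0.014 gf 50.01158595085144 F [ 8.7  3.7 -0.2] M [ 0.75 -0.93  0.25]
cap tool units [ 5.005  4.193 -1.53 ]
handle tool units [-0.002  1.203  0.136]
side [[200.0, 123.0], [196.0, 122.0], [202.0, 99.0]]
top [[273.0, 171.0], [250.0, 172.0], [299.0, 166.0]]
```

View pics/s5.png

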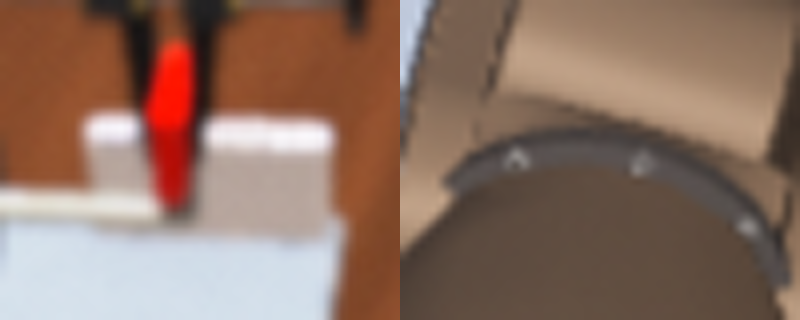

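The side view shows the paddle at (172,120) in front of the mark, and the mark is hidden. Refining the mark position from the saved side view.

Run:
```python
from h import *
p=np.load('p.npy')
fr=cv2.imread('pics/side0.png').astype(float);B,G,R=[fr[:,:,i] for i in range(3)]
ys,xs=np.mgrid[0:400,0:640]
w=np.where((xs>312)&(xs<328)&(ys>186)&(ys<205),np.clip(G-np.maximum(R,B)-10,0,None),0)
u=(w*xs).sum()/w.sum();v=(w*ys).sum()/w.sum();print('green',u,v,(w>0).sum())
for x in(-.105,-.107,-.109): print(x,proj(tw(p,[x,-.107,.068]),'side'))
w=np.where((xs>298)&(xs<318)&(ys>180)&(ys<210),np.clip(R-np.maximum(G,B)-70,0,None),0)
print('red',(w*xs).sum()/w.sum(),(w*ys).sum()/w.sum(),(w>0).sum())
q=[[x,y,z] for x in(-.082,-.068) for y in (-.09,-.03) for z in(.071,.115)]
print(proj(tw(p,q),'side').round(1).tolist(),proj(tw(p,[-.075,-.03,.093]),'side'))
K,_,_,_=cam('side')
c=proj(tw(p,[[.12,.125,.012],[-.17,.125,.012],[-.17,-.125,.012]]),'side')
g=cv2.cvtColor(fr.astype(np.uint8),6)
print(c.tolist(),cv2.cornerSubPix(g,np.float32(c).reshape(-1,1,2),(3,3),(-1,-1),(3,50,.01)).tolist())
```

```text
green 318.8454332552693 194.63934426229508 14
-0.105 [[318.91034399 195.33748282]]
-0.107 [[319.47706052 195.35677177]]
-0.109 [[320.04395192 195.37606667]]
red 307.38210014947686 192.65573617339314 136
[[311.7, 196.8], [311.1, 185.7], [309.2, 206.0], [308.6, 194.6], [307.7, 196.7], [307.1, 185.6], [305.1, 205.8], [304.4, 194.5]] [[306.79783446 200.28011121]]
[[239.20491694543549, 245.72526868692705], [331.26004239782765, 250.2185090083617], [337.98255208884586, 206.8440369118835]] [[[239.09947204589844, 245.69650268554688]], [[330.3758850097656, 250.172607421875]], [[337.7256774902344, 208.68206787109375]]]
```

```bash
python3 -m handwheel '[{"grip":1,"slide":[0,-0.07,0],"spin":0},{"grip":1,"slide":[0,0,0],"spin":0},{"grip":1,"slide":[0,0,0],"spin":0},{"grip":1,"slide":[0,0,0],"spin":0}]' >/dev/null; python3 w.py
python3 - <<'E'
from h import *
fa=np.mean([grab_frame('side').astype(float) for _ in range(6)],0)
R,G,B=[fa[:,:,i] for i in range(3)]
ys,xs=np.mgrid[0:400,0:640]
w=np.where((xs>306)&(xs<330)&(ys>180)&(ys<210),np.clip(R-np.maximum(G,B)-70,0,None),0)
print('red',(w*xs).sum()/w.sum(),(w*ys).sum()/w.sum(),(w>0).sum())
x=cv2.resize(fa[175:250,245:345].astype(np.uint8)[:,:,::-1],None,fx=7,fy=7,interpolation=2);cv2.imwrite('pics/s6.png',x)
for c in('side','top'):
  for n in('pointer','mark','handle'): print(c,n,[(r['confidence'],np.round(r['point'],4).tolist()) for r in look_for(n,c)[:2]])
E
```

```text
t 15.55 tcp [ 0.516  -0.0722  0.0805] toolY 7.72 rel tester -0.17 j [-0.27  0.53  1.95  0.    0.66 -0.4 ] gap 0.0138 gf 50.01205623149872 F [ 9.6  4.1 -0.2] M [ 0.7  -0.88  0.25]
cap tool units [ 5.004  4.257 -1.53 ]
handle tool units [-0.003  1.266  0.137]
red 316.48430712241117 193.29629567267216 108
side pointer [(0.49, [0.5172, -0.059, 0.0592])]
side mark []
side handle [(0.51, [0.5192, -0.0613, 0.0611])]
top pointer [(0.53, [0.6002, 0.0653, 0.1169])]
top mark []
top handle []
```

View pics/s6.png

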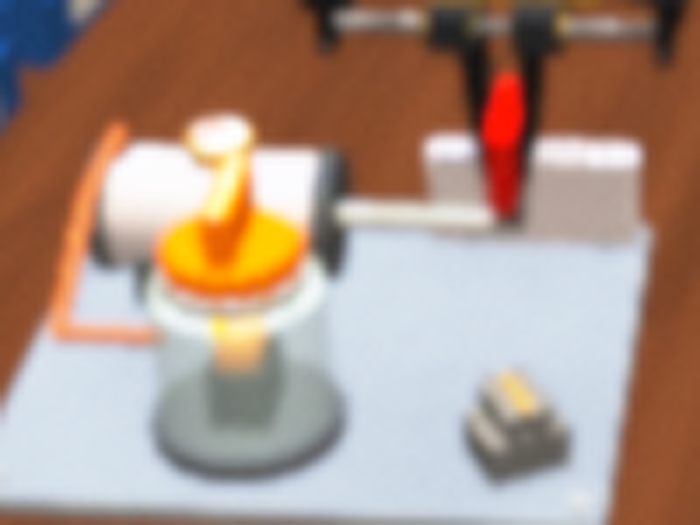

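The paddle (505,140) hides the mark, the cap bar (228,190) still points along tester y, and the measured pull is about 31.8 mm. That matches the estimated mark position, so I'm handing in.

```bash
python3 -c "
from bench import *
print(sign_off())"
```

```text
the job is handed in; nothing more can be done
None
```

The cap is tight at its stop and released, and the gripper is holding the pump handle about 32 mm out, at the green mark's measured position; the gripper hid the mark, so I couldn't check the final alignment by eye.

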